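Set the pan stand's sliding leg to its length mark and clamp it

ROBOT

A 6-joint arm with a two-finger parallel gripper is mounted at the origin on the work surface. World frame = base frame: x ahead of the robot, y to its left, z up, the work surface at z = 0. Lengths are in m, angles in degrees, forces in N, time in s.
With the tool pointing down it reaches from about 0.25 to 0.85 m from the base axis. Payload 12.5 kg.
Tool frame: the origin (TCP) lies between the finger pads; the fingertips stand bot.tip_extent ahead of it and the grasp point (between the pads) is the TCP (bot.tip_extent is the distance from the TCP to the fingertips, in m); z points along the fingers, y is the line along which they close (so a half turn about z gives the same grasp; the last joint's range is limited). The gripper opens to 93 mm and grips with 3 to 60 N. Pads are 15 mm wide; open, the fingers measure 128 mm over their backs; the gripper's body (75 mm by 188 mm) begins 65 mm behind the grasp point.
Start: joints at [-71.425, 20.094, 94.641, -0, 65.266, -4.847], TCP at [0.219, -0.505, 0.238] pointing down, gripper open.
Joint ranges: [-157.81, 157.81], [-45, 120.19], [0.68, 151.7], [-89.99, 269.99], [4.06, 180], [-164.3, 164.3]. Speed limits (degrees/s): [127.2, 127.2, 159.86, 180, 180, 180].

INTERFACE

Orientations are given as [roll, pitch, yaw] about the fixed x, y, z axes, in that order (R = Rz(yaw) Ry(pitch) Rx(roll)).
In Python, from workcell import bot, capture, camera_info, spot_in, tip_of gives the robot as it stands.
- The arm moves only by the tool servo_tool, never from a script. Its argument "motion" is a list of rows, each a list of 5 numbers: the shift along the tool's x, y, z in mm, then the turn about the tool's z in rad, then the opening, from 0 (shut) to 1 (fully open). A call has 1 to 10 rows; each row is the pose to reach, as a shift and turn from the pose commanded when the call began, along the tool's axes at that moment; what a row does not reach only later rows make up. A row lasts 1/12 s, in which the tool goes at most 41.7 mm and 7.16 degrees, less where a joint would pass 70% of its speed; a pose out of reach is approached as far as the arm can. A call with a gripper value outside its range is refused whole. The fingers move at their own pace and stop on an object; "newtons" is the grip in N (left out, the last holds). Time passes only in rows, so rows that repeat a pose let the fingers close. It gives the time, the measured TCP pose, the force, the opening and the grip force at its end, in the units of the state.
- bot.read_state(): the state, without advancing time (a new reading comes with each control period).
- capture(name): name is "scene" or "side" or "wrist"; returns the picture (480x640x3 uint8, blue, green, red); there is no depth.
- camera_info(name): a dict with "fovy" (degrees; the focal length in pixels is half the picture's height over the tangent of half this angle, whatever the lens; pixels are square), "cx", "cy" (the principal point, pixels), "eye" and "rotation" of the camera in the world. Camera axes: x right, y up, looking along -z (the intrinsics and any distortion apply to the point x, -y, -z); pixel columns grow to the right and rows downward; lengths in m; the calibration is good to about 2 mm. A picture is of the moment at which its call begins: read the wrist's pose just before it. camera_info takes no time and is no camera call; for the wrist camera it gives the pose at the moment of the call.
- bot.close_job(): hands the job in; it is judged then, once.
Trained networks look in the newest picture that a camera, given by its name, has taken for a name from the list of things; names that differ only in an ending like _2 or _b are one class to them, and where a whole thing is asked for, a point or a joint stands for the part that bears it (a point fixed in the world has none). Each returns a list of dicts, best first, with "conf" (0 to 1); they miss things now and then, are a little off and sometimes report something else, mostly with a low value. They report only what shows in the picture. A call takes as long as a camera call.
- spot_in(label, camera): "rect" ([centre column, centre row, width, height] in pixels, round what is visible of it).
- tip_of(label, camera): "uv" ([column, row] in pixels: a listed point, or the origin of a listed thing).
The state is a dict: "time": time; "q": joint angles; "dq": joint speeds; "joint_efforts": joint torques, N m; "tool_pos": TCP position; "tool_rot": TCP orientation; "wrist_force": force on the tool from outside, world axes, zero at the start; "wrist_torque": the same for the moment, N m; "grip_width": finger opening in m; "gripper_force": force on a finger pad.
Only numpy, scipy, OpenCV 4.12 (cv2) and the standard library are available. Lean on these libraries where they do the work, as an engineer would, in place of code of your own. Each camera call takes 0.05 s, during which the arm holds its last target. There are 200 camera calls.

TASK

Set the pan stand for the next serving pan: pull its spring-loaded sliding leg out until its white pointers line up with the red length mark and, keeping the leg there, squeeze the orange cam lever fully shut towards the leg's blue upright. Do not shut the lever while the leg is away from the mark, and leave the kitchen things around it alone. The job ends holding: finish with leg and lever still gripped, the leg at the mark and the lever shut, and do not let go.

Things in the scene. Friction and masses are not known exactly. Their poses are not given: they have to be found in the camera images.
- stand: Fixed steel bed of the pan stand, 120 (x) x 400 (y) x 8 mm; 26 mm wide dark rail along its middle, top 18 mm above the table; 70 mm high end plate at y = -190 mm, 30 mm high black stop at y = +193 mm. Origin: centre of its underside, on the table. The leg pulls out along its +y axis. Turned up to 32 degrees either way.
- leg: Sliding leg: black carriage (x +-26, y -30 to +45 mm, top 40 mm above the table) with white pointers at its sides at y = 0. Origin: on the rail's centre line, 18 mm above the table; axes parallel to the stand's. Slides only along the stand's y: starts fully in (stand y = -50 mm), travel 170 mm. A spring pulls it to -y, 3 N in, 5.6 N fully out: let go, it runs back.
- leg_grip (a point): Middle of the leg's blue upright, 93 mm above the table, at the leg's x = y = 0. The upright is 30 mm wide (x), 12 mm thick (y = -6 to +6 mm), top 116 mm above the table. Push its -y face to pull the leg out. A steel ledge 110 mm wide, top 35 mm above the table, sticks out below it at leg y = -25 to -55 mm.
- lever (a joint): Orange cam lever at the +y side of the blue upright. 0 = shut (upright, 6 mm gap between them); positive = leaning to the leg's +y, up to 0.5 rad; starts at 0.36 to 0.46, stays where left. Its axis runs along x at leg y = 17 mm, 45 mm above the table. Bar 26 mm wide, 10 mm thick. About 6 N at its tip moves it; with no support on the upright's -y face, that push only drives the leg back in.
- lever_tip (a point): Middle of the lever's top end, 68 mm from its axis. The pinch over upright and lever, fingers closing along the stand's y, 85 to 100 mm above the table, is 28 mm wide with the lever shut, 51 to 58 mm when open. As the fingers close, the leg goes along with the finger behind the upright (+y), so the hand must follow back to keep the leg at the mark.
- mark: Red length mark: two fins, each 20 (x) x 4 (y) x 16 mm, on the bed either side of the rail (39 to 59 mm from its centre line). Origin: on the centre line, 8 mm above the table, mid-thickness of the fins; axes parallel to the stand's. Fixed, 60 to 145 mm out from the leg's start along +y. The leg is at the mark when both origins have the same y along the stand.
- spice_jar: Jar, 52 mm across, 85 mm tall, near the +x side of the stand. Origin: on its underside. Bystander, to be left alone.
- spoon: Spoon, 240 mm long, lying along the -x side of the stand. Origin: on its underside. Bystander, to be left alone.
- pan: Covered steel serving pan, 285 x 182 mm, 94 mm tall, right of the stand. Origin: on its underside. Bystander, to be left alone.
- casserole: Amber dish with blue lid, 210 mm across, 126 mm tall, left of the stand. Origin: on its underside. Bystander, to be left alone.

How it is judged (in metres and radians):
On the way, in this order (a step that is already met when the one before it is completed fails the run):
1. the leg is pulled out to the mark (within 6 mm), with the cam lever still open (y of leg in the frame of mark between -0.006 and 0.006 m and value of joint lever above 0.15 rad), for 0.2 s.
2. the cam lever is shut with the leg held at the mark (y of leg in the frame of mark between -0.008 and 0.008 m and value of joint lever below 0.08 rad), for 0.2 s.
At the end, for the whole second after the job is handed in: The leg is at rest with its pointers within 5 mm of the red mark along the rail, the cam lever is shut (below 0.08 rad), and the fingers are still holding leg and lever (contact force over 4 N on both together, over 2 N on the lever) (y of leg in the frame of mark between -0.005 and 0.005 m and value of joint lever below 0.08 rad and contact force between the fingers and leg above 4 N and contact force between the fingers and lever above 2 N and linear speed of leg below 0.01 m/s); the arm keeps its last pose, push and grip.
It fails at once if the cam lever is shut (below 0.12 rad) while the leg is more than 15 mm from the mark (value of joint lever below 0.12 rad and (y of leg in the frame of mark above 0.015 m or y of leg in the frame of mark below -0.015 m)).
It fails at once if a bystander is pushed more than 30 mm from its place (distance of any of spice_jar, spoon, pan, casserole from where it was at the start of the episode above 0.03 m).
It also fails if it takes over 48 s, if anything falls off the work surface, if the arm or the gripper's body presses on something with over 40 N, if the wrist force passes 120 N, or if a joint passes its speed limit or range.

## Working session

There is one attempt and no reset: what is moved stays moved. The work goes in short steps, Python scripts to look and compute and a tool call to move; the robot and the scene stay as the last step left them, time stands still between calls to the robot, and variables do not carry over. Pictures are saved under pics/ and viewed, at most 10 in all, crops included, and the job is handed in when it is done.

Besides the shell and the picture viewer there is one more tool, called after ">>>" as name(argument=value, ...), one argument or row to a line, values as JSON. servo_tool: Moves the arm, as the interface text tells. Its arguments: {"type":"object","properties":{"motion":{"type":"array"},"newtons":{"type":"number"}},"required":["motion"]}

```bash
mkdir -p pics; ls; cat > h.py <<'E'
import numpy as np,cv2
from workcell import bot,capture,camera_info,spot_in,tip_of
def ray(ci,uv):
    f=240/np.tan(np.radians(ci['fovy'])/2)
    d=np.array([(uv[0]-ci['cx'])/f,-(uv[1]-ci['cy'])/f,-1.])
    return np.array(ci['eye']),np.array(ci['rotation']).reshape(3,3)@d
def onz(ci,uv,z):
    e,d=ray(ci,uv); return e+d*(z-e[2])/d[2]
def proj(ci,p):
    f=240/np.tan(np.radians(ci['fovy'])/2)
    c=np.array(ci['rotation']).reshape(3,3).T@(np.array(p)-ci['eye'])
    return ci['cx']-f*c[0]/c[2],ci['cy']+f*c[1]/c[2]
def tri(cs,uvs):
    A=np.zeros((3,3));b=np.zeros(3)
    for c,uv in zip(cs,uvs):
        e,d=ray(c,uv);d/=np.linalg.norm(d);P=np.eye(3)-np.outer(d,d);A+=P;b+=P@e
    return np.linalg.solve(A,b)
E
python3 - <<'E'
from h import *
print(bot.tip_extent,bot.read_state())
Z=dict(stand=0,leg=.018,leg_grip=.093,mark=.008,lever_tip=.11,spice_jar=0,pan=0,casserole=0,spoon=0)
for n in ("scene","side","wrist"):
    im=capture(n);cv2.imwrite(f'pics/{n}0.png',im);ci=camera_info(n);print(n,ci)
    for k,z in Z.items():
        r=tip_of(k,n)[:2]
        for q in r: print(' ',k,round(q['conf'],2),np.round(q['uv'],1),onz(ci,q['uv'],z).round(4))
ims=[cv2.imread(f'pics/{n}0.png') for n in("scene","side")]
E
```

```text
pics
0.019 {'time': 0.0, 'q': array([-7.14237420e+01,  2.01236166e+01,  9.46766644e+01,  7.95279135e-06,
        6.52677413e+01, -4.84757308e+00]), 'dq': array([-0.05042034, -0.03508978, -0.07135931,  0.08043805,  0.04401241,
       -0.00609396]), 'joint_efforts': array([-1.22686670e-04, -4.97335553e+01, -2.85259616e+01,  6.98350905e-02,
        2.57261249e-02, -1.02204199e-04]), 'tool_pos': array([ 0.21855605, -0.50435101,  0.23711021]), 'tool_rot': array([-1.79932222e+02, -5.75542971e-03,  2.34238244e+01]), 'wrist_force': array([-0.21259605,  0.36900899, -0.25065791]), 'wrist_torque': array([0.00901252, 0.06415816, 0.0009029 ]), 'gripper_force': 0.0, 'grip_width': 0.09287216961920254}
scene {'fovy': 53.69814014284264, 'cx': 313.02357875836753, 'cy': 241.94198392529603, 'eye': array([1.22254411, 0.52319271, 1.00970579]), 'rotation': array([ 41.78760928,  -0.61565502, 127.50841672])}Traceback (most recent call last):
  File "<stdin>", line 8, in <module>
  File "h.py", line 8, in onz
    e,d=ray(ci,uv); return e+d*(z-e[2])/d[2]
        ~~~^^^^^^^
  File "h.py", line 6, in ray
    return np.array(ci['eye']),np.array(ci['rotation']).reshape(3,3)@d
                               ~~~~~~~~~~~~~~~~~~~~~~~~~~~~~~~~^^^^^
ValueError: cannot reshape array of size 3 into shape (3,3)
```

```bash
sed -i "s/np.array(ci\['rotation'\]).reshape(3,3)/Rm(ci['rotation'])/g; 2a from scipy.spatial.transform import Rotation\ndef Rm(r): return Rotation.from_euler('xyz',r,degrees=True).as_matrix()" h.py
python3 - <<'E'
from h import *
Z=dict(stand=0,leg=.018,leg_grip=.093,mark=.008,lever_tip=.11,spice_jar=0,pan=0,casserole=0,spoon=0)
C={};U={}
for n in ("scene","side","wrist"):
    im=capture(n);cv2.imwrite(f'pics/{n}0.png',im);ci=camera_info(n);print(n,ci);C[n]=ci
    for k,z in Z.items():
        r=tip_of(k,n)[:2]
        if r:U[n,k]=r[0]['uv']
        for q in r: print(' ',k,round(q['conf'],2),np.round(q['uv'],1),onz(ci,q['uv'],z).round(4))
for k in Z:
    s=[n for n in C if (n,k) in U]
    if len(s)>1: print(k,tri([C[n] for n in s],[U[n,k] for n in s]).round(4))
E
```

```text
scene {'fovy': 53.69814014284264, 'cx': 313.02357875836753, 'cy': 241.94198392529603, 'eye': array([1.22254411, 0.52319271, 1.00970579]), 'rotation': array([ 41.78760928,  -0.61565502, 127.50841672])}
  stand 0.89 [318.6 262.2] [0.5499 0.0399 0.    ]
  leg 0.85 [303.6 254.1] [ 0.5643 -0.0012  0.018 ]
  leg_grip 0.57 [304.8 240.3] [0.5753 0.0118 0.093 ]
  lever_tip 0.59 [512.5 336. ] [0.529  0.5495 0.11  ]
  lever_tip 0.51 [316.1 234.3] [0.5529 0.0314 0.11  ]
  spice_jar 0.78 [285.7 296.7] [0.6944 0.0423 0.    ]
  pan 0.65 [189.7 167.7] [ 0.4903 -0.5393  0.    ]
  casserole 0.91 [514.6 335.7] [0.4402 0.5565 0.    ]
  spoon 0.9 [333.  231.4] [0.4314 0.0031 0.    ]
side {'fovy': 54.21383934630027, 'cx': 321.2964401093749, 'cy': 240.16788085615119, 'eye': array([0.40015016, 1.21148898, 1.01681484]), 'rotation': array([  52.98938235,   -0.71286143, -170.83757192])}
  stand 0.67 [328.5 268.2] [0.554 0.027 0.   ]
  stand 0.24 [322.9 258. ] [ 0.5809 -0.0229  0.    ]
  leg 0.68 [322.7 257.6] [ 0.5787 -0.003   0.018 ]
  leg_grip 0.87 [323.5 243.9] [0.5737 0.0183 0.093 ]
  mark 0.41 [326.3 269.
[... 151 characters left out ...]
9 [290.1 264.4] [0.6843 0.03   0.    ]
  pan 0.66 [363.2 183.7] [ 0.4893 -0.5519  0.    ]
  pan 0.36 [327.3 267.4] [0.5586 0.0237 0.    ]
  casserole 0.76 [343.4 411.3] [0.4396 0.5501 0.    ]
  spoon 0.53 [364.  268.1] [0.4371 0.0059 0.    ]
wrist {'fovy': 71.3995916055926, 'cx': 317.0525203270263, 'cy': 239.3289075239201, 'eye': array([ 0.29034635, -0.47277303,  0.38462828]), 'rotation': array([-1.64545108e+01, -5.59560058e-02, -6.65570602e+01])}
stand [0.5537 0.042  0.0096]
leg [0.5753 0.0082 0.0306]
leg_grip [0.5739 0.0111 0.0891]
lever_tip [0.5912 0.4862 0.3564]
spice_jar [ 0.6875  0.0352 -0.0028]
pan [ 0.49   -0.5394  0.0039]
casserole [0.4408 0.5547 0.0036]
spoon [0.436  0.0067 0.0031]
```

View pics/scene0.png

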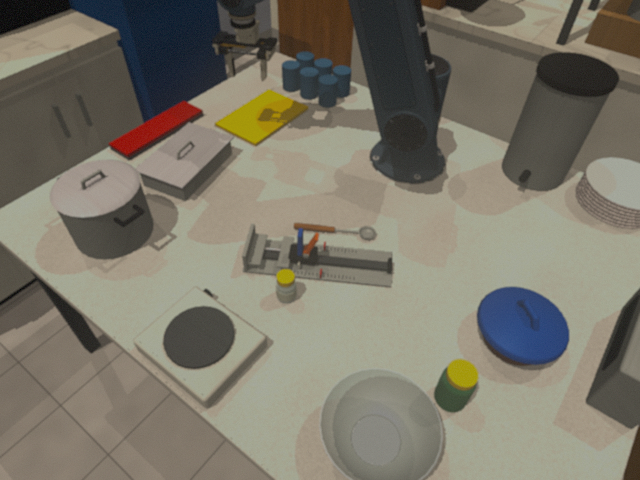

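View pics/side0.png

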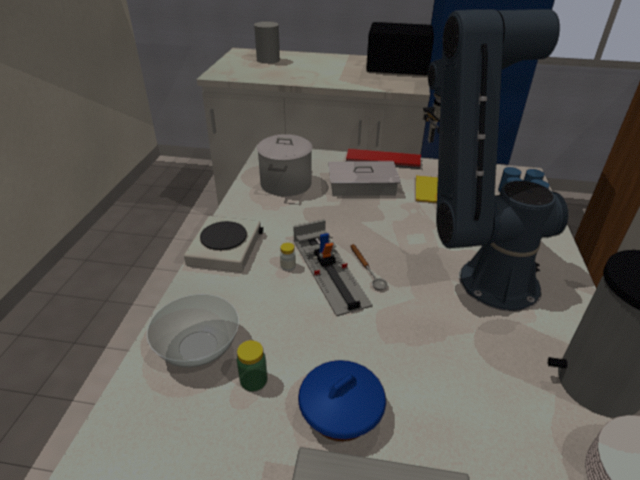

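>>> servo_tool(
  motion=[
    [20, -14, 0, 0, 1],
    [50, -34, 0, 0, 1],
    [80, -54, 0, 0, 1],
    [110, -75, 0, 0, 1],
    [140, -95, 0, 0, 1],
    [170, -115, 0, 0, 1],
    [200, -136, 0, 0, 1],
    [230, -156, 0, 0, 1],
    [260, -176, 0, 0, 1],
    [290, -197, 0, 0, 1],
  ],
)

```text
time: 2.43
tool_pos: [0.4071, -0.2071, 0.2379]
tool_rot: [180.0, -0.0, 23.4]
wrist_force: [-0.1, -1.0, -0.2]
grip_width: 0.0927
gripper_force: 0.0
```

>>> servo_tool(
  motion=[
    [30, -20, 0, 0, 1],
    [60, -40, 0, 0, 1],
    [90, -61, 0, 0, 1],
    [120, -81, 0, 0, 1],
    [150, -102, 0, 0, 1],
    [180, -122, 0, 0, 1],
    [210, -142, 0, 0, 1],
    [230, -156, 0, 0, 1],
    [235, -159, 0, 0, 1],
    [235, -159, 0, 0, 1],
  ],
)

```text
time: 3.27
tool_pos: [0.5592, 0.0317, 0.2373]
tool_rot: [-180.0, 0.0, 23.5]
wrist_force: [-0.4, 0.6, -0.5]
grip_width: 0.0927
gripper_force: 0.0
```

```bash
cat > look.py <<'E'
import sys
from h import *
Z=dict(stand=0,leg=.018,leg_grip=.093,mark=.008,lever_tip=.11,spice_jar=0)
s=bot.read_state();print(s['time'],s['tool_pos'],s['tool_rot'],s['q'].round(1))
ci=camera_info('wrist');im=capture('wrist');cv2.imwrite(f'pics/{sys.argv[1]}.png',im)
print(ci)
for k,z in Z.items():
    for q in tip_of(k,'wrist')[:2]: print(' ',k,round(q['conf'],2),np.round(q['uv'],1),onz(ci,q['uv'],z).round(4))
E
python3 look.py w1
python3 - <<'E'
from h import *
a,b=camera_info('scene'),camera_info('side')
for n,p,q in(('stop',(390,265),(353,303)),('end',(248,245),(309,229))): print(n,tri([a,b],[p,q]))
E
```

```text
3.2667 [0.55920027 0.03174817 0.23730493] [-1.79990463e+02  1.66730861e-02  2.35425241e+01] [-1.5 21.2 93.1  0.  65.7 64.9]
{'fovy': 71.3995916055926, 'cx': 317.0525203270263, 'cy': 239.3289075239201, 'eye': array([0.63088126, 0.06378731, 0.38428884]), 'rotation': array([-1.64714842e+01, -4.89273944e-02, -6.64365640e+01])}
  stand 0.96 [308.2 214.6] [0.5505 0.0397 0.    ]
  stand 0.69 [354.6 210.5] [ 0.5767 -0.0081  0.    ]
  leg 0.62 [353.8 212.4] [ 0.5769 -0.0049  0.018 ]
  leg_grip 0.93 [363.1 234.7] [ 0.5727 -0.0074  0.093 ]
  lever_tip 0.64 [314.5 240.1] [0.5551 0.0329 0.11  ]
  spice_jar 0.66 [360.3  95.4] [0.6917 0.0397 0.    ]
stop [0.45567769 0.20688294 0.02699279]
end [ 0.6478521  -0.12747289  0.04085993]
```

View pics/w1.png

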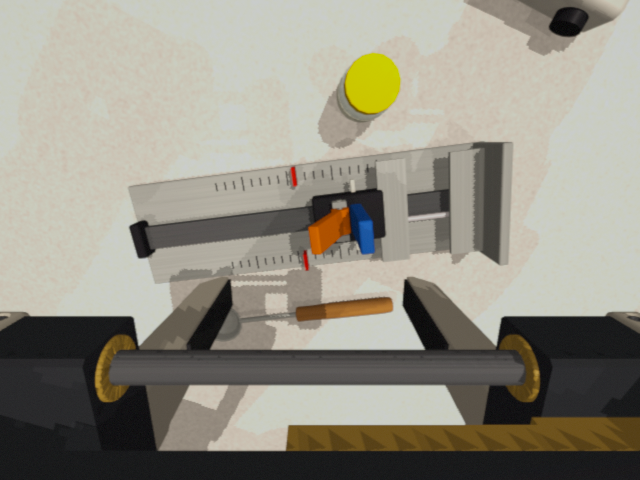

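```bash
python3 - <<'E'
from h import *
ci=camera_info('wrist');im=cv2.imread('pics/w1.png');hsv=cv2.cvtColor(im,cv2.COLOR_BGR2HSV)
m=(((hsv[...,0]<5)|(hsv[...,0]>174))&(hsv[...,1]>170)&(hsv[...,2]>90)).astype('uint8')
n,l,s,c=cv2.connectedComponentsWithStats(m)
P=[]
for i in range(1,n):
    if s[i,4]>20:
        print(s[i],c[i]);
        print([onz(ci,c[i],z).round(4) for z in(.016,.024)])
# bed long edges: gradient rows, subpixel
g=cv2.cvtColor(im,cv2.COLOR_BGR2GRAY).astype(float)
def edge(c0,c1,f,half=7):
    pts=[]
    for c in range(c0,c1,4):
        r=f(c);rr=np.arange(int(r)-half,int(r)+half+1)
        d=np.abs(g[rr+1,c]-g[rr-1,c]);pts.append((c,rr[d.argmax()]))
    v=cv2.fitLine(np.array(pts,np.float32),cv2.DIST_HUBER,0,.01,.01).ravel()
    return v,pts
for nm,(c0,c1),f,z in(('up',(140,340),lambda c:187-(c-130)*44/345,.008),('lo',(165,225),lambda c:283-(c-155)*.1,.008),('rail up',(160,300),lambda c:226-(c-150)*.11,.018),('rail lo',(160,300),lambda c:250-(c-150)*.11,.018)):
    v,p=edge(c0,c1,f)
    A=onz(ci,(v[2]-v[0]*50,v[3]-v[1]*50),z);B=onz(ci,(v[2]+v[0]*50,v[3]+v[1]*50),z)
    d=A-B;print(nm,v,A.round(4),B.round(4),'yaw',np.degrees(np.arctan2(-d[0],d[1])))
E
```

```text
[291 167   6  19  71] [293.43661972 176.11267606]
[array([0.5863, 0.0702, 0.016 ]), array([0.5873, 0.07  , 0.024 ])]
[303 251   5  19  59] [305.3220339  259.79661017]
[array([0.5021, 0.0208, 0.016 ]), array([0.5049, 0.0216, 0.024 ])]
up [ 9.9231046e-01 -1.2377378e-01  2.3097563e+02  1.7209508e+02] [0.5335 0.1843 0.008 ] [0.59   0.0876 0.008 ] yaw 30.30627414850659
lo [ 9.9687523e-01 -7.8992479e-02  1.9212230e+02  2.7904053e+02] [0.3925 0.1912 0.008 ] [0.4507 0.0829 0.008 ] yaw 28.19834891616254
rail up [ 9.92417157e-01 -1.22915216e-01  2.30000000e+02  2.15199997e+02] [0.4894 0.1681 0.018 ] [0.5468 0.0706 0.018 ] yaw 30.501731984875118
rail lo [ 9.93070722e-01 -1.17518194e-01  2.52399994e+02  2.36899994e+02] [0.4753 0.1371 0.018 ] [0.5334 0.0378 0.018 ] yaw 30.328966758527915
```

>>> servo_tool(
  motion=[
    [0, 6, 20, -0.04, 1],
    [-1, 12, 40, -0.08, 1],
    [-3, 18, 60, -0.12, 1],
    [-3, 18, 60, -0.12, 1],
    [-3, 18, 60, -0.12, 1],
  ],
  newtons=25,
)

```text
time: 4.03
tool_pos: [0.5629, 0.0126, 0.1775]
tool_rot: [-179.9, 0.1, 30.2]
wrist_force: [-0.2, -0.0, 0.5]
grip_width: 0.0931
gripper_force: 0.0
```

```bash
cat >> look.py <<'E'
u=np.array([-.506,.8625]);v=np.array([.8625,.506])
print('tcp u,v',s['tool_pos'][:2]@u,s['tool_pos'][:2]@v)
hsv=cv2.cvtColor(im,cv2.COLOR_BGR2HSV)
def blobs(m,zs,nm,amin=20):
    n,l,st,c=cv2.connectedComponentsWithStats(m.astype('uint8'))
    for i in range(1,n):
        if st[i,4]>amin: print(nm,st[i],[(np.array([onz(ci,c[i],z)[:2]@u,onz(ci,c[i],z)[:2]@v])*1e3).round(1) for z in zs])
H,S,V=hsv[...,0],hsv[...,1],hsv[...,2]
blobs(((H<5)|(H>174))&(S>170)&(V>80),(.016,.024),'red')
blobs((H>100)&(H<125)&(S>150)&(V>60),(.093,.116),'blue',100)
blobs((S<40)&(V>200),(.025,.03),'white',15)
E
python3 look.py w2 | tail -25
```

```text
4.0333 [0.56289    0.01257775 0.17750098] [-1.79948891e+02  6.91234068e-02  3.01667024e+01] [-3.5 25.4 96.   0.  58.7 56.4]
{'fovy': 71.3995916055926, 'cx': 317.0525203270263, 'cy': 239.3289075239201, 'eye': array([0.63063198, 0.05269765, 0.32439231]), 'rotation': array([-1.65315981e+01, -2.24284056e-03, -5.98122629e+01])}
  stand 0.66 [288.  219.4] [0.5508 0.0397 0.    ]
  leg 0.7 [342.9 221.5] [ 0.5794 -0.0053  0.018 ]
  leg_grip 0.71 [348.2 252.5] [ 0.574  -0.0066  0.093 ]
  mark 0.55 [342.2 222.6] [ 0.5765 -0.0072  0.008 ]
  lever_tip 0.9 [287.2 255.1] [0.5558 0.0326 0.11  ]
  spice_jar 0.65 [363.3  89.7] [0.6888 0.0387 0.    ]
tcp u,v -0.27397403503781753 0.49185696932336975
red [271 161   6  23 112] [array([-234.4,  543.1]), array([-235.4,  543.8])]
red [276 261   6  24  94] [array([-234.7,  444.3]), array([-235.7,  447.6])]
blue [ 337  214   24   65 1271] [array([-296. ,  496.5]), array([-293.8,  503.8])]
white [     0      0    640    345 122086] [array([-269.8,  581.4]), array([-269.8,  581.2])]
white [341 185   4  13  50] [array([-296.3,  526.8]), array([-295.9,  527.6])]
white [404 237  43   3 119] [array([-373.1,  482.7]), array([-371.5,  484.2])]
white [ 268  279  155   70 4666] [array([-322.3,  401. ]), array([-321.5,  403.8])]
white [232 280  41   3  88] [array([-209.4,  440.2]), array([-210.5,  442.4])]
white [434 281  13  12  82] [array([-394.8,  434.7]), array([-392.7,  436.9])]
white [260 291  27  26 601] [array([-230. ,  415.4]), array([-230.7,  418. ])]
white [177 386  32  32 521] [array([-135.4,  299.5]), array([-137.7,  304. ])]
white [  187   386   277    64 11247] [array([-274.8,  282.8]), array([-274.8,  287.6])]
```

View pics/w2.png

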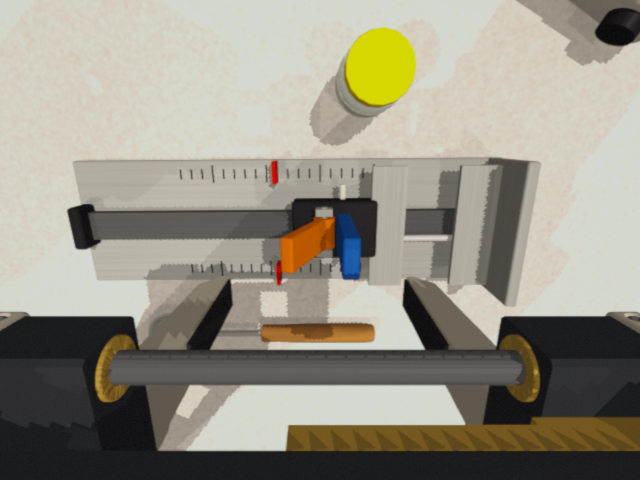

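>>> servo_tool(
  motion=[
    [1, 0, 30, 0, 1],
    [1, 0, 60, 0, 1],
    [1, 0, 84, 0, 1],
    [1, 0, 84, 0, 1],
    [1, 0, 84, 0, 0.75],
    [1, 0, 84, 0, 0.75],
    [1, 0, 84, 0, 0.75],
    [1, 0, 84, 0, 0.75],
  ],
  newtons=25,
)

```text
time: 5.05
tool_pos: [0.5649, 0.0135, 0.0952]
tool_rot: [179.9, -0.1, 30.3]
wrist_force: [0.5, 0.1, -0.1]
grip_width: 0.072
gripper_force: 0.0
```

>>> servo_tool(
  motion=[
    [0, -6, 0, 0, 0.75],
    [0, -12, 0, 0, 0.75],
    [0, -20, 0, 0, 0.75],
    [0, -28, 0, 0, 0.75],
    [0, -36, 0, 0, 0.75],
    [0, -44, 0, 0, 0.75],
    [0, -52, 0, 0, 0.75],
    [0, -58, 0, 0, 0.75],
    [0, -62, 0, 0, 0.75],
    [0, -62, 0, 0, 0.75],
  ],
)

```text
time: 5.88
tool_pos: [0.5325, 0.0678, 0.0937]
tool_rot: [-180.0, -0.0, 30.3]
wrist_force: [1.9, -3.4, 2.0]
grip_width: 0.07
gripper_force: 1.7
```

```bash
python3 look.py w3 | grep -v "^ "
```

```text
5.8833 [0.53250859 0.06781642 0.09370067] [-1.79990181e+02 -3.76172503e-03  3.03398282e+01] [  2.3  29.9 103.2   0.   46.9  61.9]
{'fovy': 71.3995916055926, 'cx': 317.0525203270263, 'cy': 239.3289075239201, 'eye': array([0.59990391, 0.10816583, 0.24070613]), 'rotation': array([-1.64563465e+01, -4.37072497e-02, -5.96378263e+01])}
tcp u,v -0.21095768352430716 0.49360376680313256
red [350 171   8  31 217] [array([-234.8,  543.1]), array([-233.9,  544.1])]
red [347 303   7  31 168] [array([-235.4,  444.3]), array([-234.5,  448.8])]
blue [ 353  245   47  105 3490] [array([-238.7,  497.8]), array([-234.3,  509.4])]
white [    0     0   640   338 99550] [array([-166.3,  591.1]), array([-167.3,  590.6])]
white [360 205   5  18  81] [array([-239.8,  526.5]), array([-239.1,  527.5])]
white [455 273 128   5 526] [array([-349.4,  482.7]), array([-346.1,  484.8])]
white [446 323   9  10  50] [array([-308.2,  442.5]), array([-305.9,  445.5])]
white [362 336   5  13  36] [array([-245. ,  428.3]), array([-244.2,  431.6])]
white [ 253  395  176   30 3976] [array([-225.6,  364.9]), array([-225.3,  369.7])]
```

View pics/w3.png

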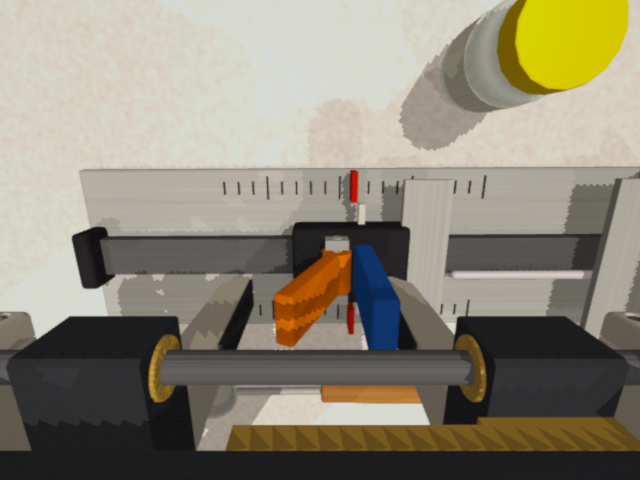

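>>> servo_tool(
  motion=[
    [0, -2, 0, 0, 0.75],
    [0, -5, 0, 0, 0.75],
    [0, -5, 0, 0, 0.75],
    [0, -5, 0, 0, 0.75],
    [0, -5, 0, 0, 0.75],
    [0, -5, 0, 0, 0.75],
    [0, -5, 0, 0, 0.75],
  ],
)

```text
time: 6.82
tool_pos: [0.5304, 0.0713, 0.0936]
tool_rot: [-180.0, -0.0, 30.3]
wrist_force: [3.4, -2.0, 0.1]
grip_width: 0.0699
gripper_force: 1.8
```

>>> servo_tool(
  motion=[
    [0, 0, 0, 0, 0.73],
    [0, 1, 0, 0, 0.71],
    [0, 2, 0, 0, 0.69],
    [0, 3, 0, 0, 0.67],
    [0, 4, 0, 0, 0.65],
    [0, 5, 0, 0, 0.63],
    [0, 6, 0, 0, 0.61],
    [0, 6.5, 0, 0, 0.61],
  ],
)

```text
time: 7.48
tool_pos: [0.5337, 0.0656, 0.0936]
tool_rot: [-180.0, -0.0, 30.3]
wrist_force: [4.0, -1.1, 0.3]
grip_width: 0.0568
gripper_force: 1.7
```

```bash
python3 look.py w4 | grep -v "^ "; python3 -c "
from h import *
print(bot.read_state()['grip_width'])"
```

```text
7.4833 [0.53369537 0.06563602 0.09361477] [-1.79997148e+02 -3.19701993e-03  3.02915602e+01] [  2.   30.  103.1   0.   46.9  61.8]
{'fovy': 71.3995916055926, 'cx': 317.0525203270263, 'cy': 239.3289075239201, 'eye': array([0.60110886, 0.10592855, 0.24059215]), 'rotation': array([-1.64620534e+01, -4.76861334e-02, -5.96882479e+01])}
tcp u,v -0.21343879012778927 0.4935240854596669
red [346 171   8  32 213] [array([-234.9,  542.9]), array([-234.1,  543.9])]
red [344 310   6  24  94] [array([-235. ,  439.6]), array([-234.2,  444.3])]
blue [ 343  245   42  105 3221] [array([-235.1,  497.6]), array([-231.6,  509.2])]
white [    0     0   640   349 99902] [array([-169.3,  590.5]), array([-170.3,  590. ])]
white [350 205   5  18  82] [array([-235.8,  526.4]), array([-235.2,  527.4])]
white [451 273 129   4 508] [array([-350.4,  482.6]), array([-347.2,  484.7])]
white [553 325   7   4  18] [array([-387.6,  441.9]), array([-383.5,  445. ])]
white [571 335  27  14 251] [array([-411.4,  429. ]), array([-406.7,  432.3])]
white [ 253  395  156   30 3559] [array([-221.,  365.]), array([-220.8,  369.8])]
0.05689877420942357
```

>>> servo_tool(
  motion=[
    [0, -1, 0, 0, 0.6],
    [0, 0, 0, 0, 0.58],
    [0, 1, 0, 0, 0.56],
    [0, 2, 0, 0, 0.54],
    [0, 3, 0, 0, 0.52],
    [0, 4, 0, 0, 0.5],
    [0, 5, 0, 0, 0.48],
    [0, 5, 0, 0, 0.48],
  ],
)

```text
time: 8.5
tool_pos: [0.5362, 0.0612, 0.0936]
tool_rot: [180.0, 0.0, 30.3]
wrist_force: [4.1, -2.0, -0.9]
grip_width: 0.0454
gripper_force: 9.4
```

```bash
python3 look.py w5 | grep -E "tcp|red|blue|white.*52[67]"; python3 -c "
from h import *
print(bot.read_state()['grip_width'])"
```

```text
tcp u,v -0.21854172831155444 0.49348827184992483
red [339 171   7  32 209] [array([-234.8,  542.8]), array([-234.2,  543.9])]
blue [ 334  245   37  105 3006] [array([-234.6,  497.6]), array([-232. ,  509.2])]
white [341 205   5  18  79] [array([-234.9,  526.4]), array([-234.5,  527.4])]
0.04526604950225484
```

View pics/w5.png

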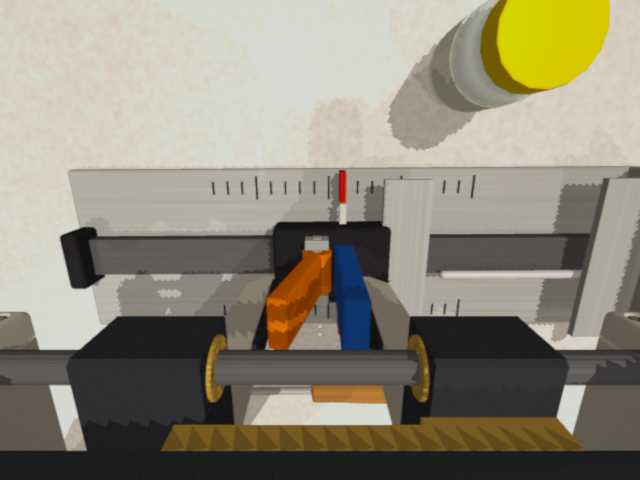

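The pointer at (343,213) lines up with the red fin at (342,185), and the lever is partly closed between the fingers. I'll carry on squeezing.

>>> servo_tool(
  motion=[
    [0, 1, 0, 0, 0.46],
    [0, 2, 0, 0, 0.44],
    [0, 3, 0, 0, 0.42],
    [0, 4, 0, 0, 0.4],
    [0, 5, 0, 0, 0.38],
    [0, 6, 0, 0, 0.36],
    [0, 6, 0, 0, 0.36],
  ],
)

```text
time: 9.43
tool_pos: [0.5393, 0.056, 0.0936]
tool_rot: [180.0, -0.0, 30.3]
wrist_force: [5.0, -3.4, -0.2]
grip_width: 0.0337
gripper_force: 8.2
```

```bash
python3 look.py w6 | grep -E "tcp|red|blue|white.*52[67]"; python3 -c "
from h import *
print(bot.read_state()['grip_width'])"
```

```text
tcp u,v -0.22456429489880686 0.4935005343632584
red [330 171   7  32 188] [array([-234.6,  542.7]), array([-234.2,  543.7])]
blue [ 326  245   32  105 2765] [array([-235.2,  497.5]), array([-233.5,  509.1])]
white [332 205   5  18  88] [array([-235.2,  526.2]), array([-234.9,  527.2])]
0.03340578872182593
```

Leg is within 1 mm of the mark. Close fully (w = 28 mm, hand back about 2.5 mm).

>>> servo_tool(
  motion=[
    [0, 0.5, 0, 0, 0.34],
    [0, 1.2, 0, 0, 0.32],
    [0, 2, 0, 0, 0.3],
    [0, 2.5, 0, 0, 0.27],
    [0, 2.5, 0, 0, 0.25],
    [0, 2.5, 0, 0, 0.22],
    [0, 2.5, 0, 0, 0.2],
    [0, 2.5, 0, 0, 0.2],
    [0, 2.5, 0, 0, 0.2],
  ],
)

```text
time: 10.53
tool_pos: [0.5404, 0.0541, 0.0936]
tool_rot: [-180.0, 0.0, 30.3]
wrist_force: [4.0, -2.0, -2.5]
grip_width: 0.0272
gripper_force: 25.0
```

```bash
python3 look.py w7 | grep -E "tcp|red|blue|white.*52[67]"; python3 -c "
from h import *
s=bot.read_state();print(s['grip_width'],s['gripper_force'],s['wrist_force'],s['time'])"
```

```text
tcp u,v -0.2268019985233374 0.49348535736384147
red [327 171   6  32 188] [array([-234.7,  542.6]), array([-234.4,  543.6])]
blue [ 321  245   30  105 2642] [array([-234.4,  497.6]), array([-233.1,  509.2])]
white [327 205   5  18  90] [array([-234.1,  526. ]), array([-233.9,  527.1])]
0.02779613605369139 25.01350075006485 [ 4.69971176 -2.70546495 -2.44267967] 10.8833
```

View pics/w7.png

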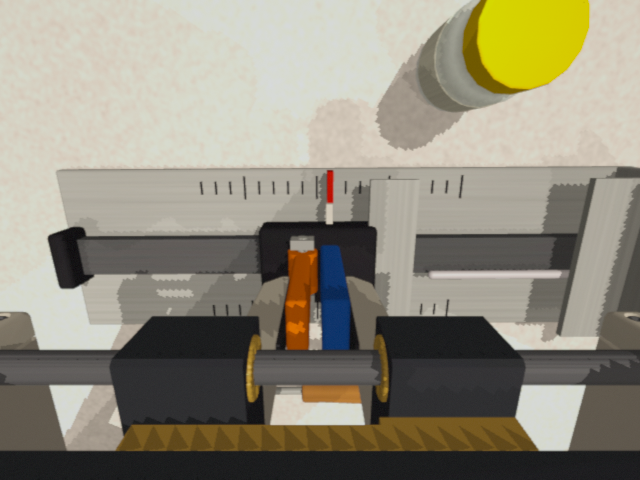

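The lever now stands parallel to the upright, with the gripper at 27.8 mm and 25 N. The pointer at (329,213) lines up with the red fin at (330,185), so I'm handing the job in.

```bash
python3 -c "
from h import *
print(bot.close_job())"
```

```text
the job is handed in; nothing more can be done
None
```

I pulled the leg out to the red mark and squeezed the cam lever shut, then handed the job in at about 11 s with both still gripped at 25 N; the last picture put the leg within about 1 mm of the mark, and no verdict came back.

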